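Index the swing arm one hole towards the test holder

TASK

The bench fixture's swing arm is locked in the middle of its five holes by a spring pin with a pull ring. Hook a fingertip under the ring, without pinching it, and lift the pin out; swing the arm one hole over, towards the small machined test holder and away from the tin; then let go of the ring so that the pin drops fully home in that hole. Leave everything else standing where it is.

Things in the scene. Friction and masses are not known exactly. Their poses are not given: they have to be found in the camera images.
- index_base: Fixed index fixture. Origin: on the vertical pivot axis, at bench level; x runs from the middle hole to the pivot and beyond, y left of that, z up. On its -x side a dark steel arc, 26 mm high and 36 mm wide, has five 12 mm holes on a 130 mm radius about the pivot, 0.32 rad (42 mm) apart, the middle one straight at -x; the arc spans about +-0.9 rad.
- swing_arm (a joint): Angle of the aluminium arm about the pivot, rad, counter-clockwise from above; 0 at the start (middle hole), next holes at +0.32 and -0.32, limits +-0.68. Positive: the ring and bush go to the base's -y side; negative: to +y. Arm 34 mm wide, top 42 mm above the bench. With the pin up it swings easily (under 2 N at the ring) and stays where it is left.
- index_pin (a joint): Height of the spring pin above fully home, m: 0 home in a hole, 0.013 or more clear of the holes, 0.028 upper stop. It slides vertically in the arm's near end, 130 mm from the pivot; a spring drives it down with 6 N when home, 11 N at the stop. On the plate between two holes it rests at 0.013; over a hole it drops in by itself.
- ring (a point): Centre of the pull ring fixed on the pin: round, 50 mm inside, wire 6 mm, centre 95 mm above the bench with the pin home and 18 mm from the pin axis towards the pivot. x along the arm from pin to pivot, y left, z up. The ring's top leans 40 degrees back to the pivot: the straight way through is along +x and 40 degrees down. Under it: pin housing 26 mm wide to 66 mm high, stem to 80 mm.
- test_holder: Loose small machined test holder, 22 x 58 mm and 52 mm tall: a bar with a clamped upright post. Origin at the centre of its underside. It stands beside the pivot, about 90 mm to one side of the arm: at +y or at -y of the base.
- paste_tin: Loose flat round tin, 64 mm wide, 42 mm tall, origin at the centre of its underside; it stands about 90 mm to the other side of the pivot from the test holder. Between them, 55 mm from the pivot towards the pin, the arm carries a fixed round bush (27 mm wide, top 68 mm above the bench).
- rotor: Loose drilled round steel rotor, 41 mm wide, 34 mm tall, standing on the bench about 80 mm beyond the pivot. Origin at the centre of its underside.
- spool_valve: Loose steel spool with a flange, 33 mm wide, 34 mm tall, standing on the bench about 145 mm to the base's +y side. Origin at the centre of its underside.
Mind the look-alikes: they are no part of the job. Of the things like the test_holder, leave any that is yellow; of the rest the larger one is meant.

How it is judged (in metres and radians):
On the way:
1. the pin is lifted out of the middle hole by its ring (value of joint index_pin above 0.012 m and contact force between the fingers and index_pin above 1 N), for 0.1 s.
At the end, for the whole second after the job is handed in: The arm stands in the hole next to the middle one on the test holder's side (0.32 rad, within 0.03), at rest, the pin is fully home (within 2 mm), and the test holder, tin, rotor and spool stand where they were (within 12 mm) (((y of test_holder in the frame of index_base below 0 m and value of joint swing_arm between 0.29 and 0.35 rad) or (y of test_holder in the frame of index_base above 0 m and value of joint swing_arm between -0.35 and -0.29 rad)) and value of joint index_pin below 0.002 m and velocity of joint swing_arm between -0.05 and 0.05 rad/s and distance of each of test_holder, paste_tin, rotor, spool_valve from where it was at the start of the episode below 0.012 m); the robot touches nothing.
It fails at once if the ring is pinched or forced (more than 30 N) (contact force between the fingers and index_pin above 30 N).
It fails at once if a loose thing beside the work is pushed, lifted or tipped (distance of any of test_holder, paste_tin, rotor, spool_valve from where it was at the start of the episode above 0.012 m or angle between any of test_holder, paste_tin, rotor, spool_valve's own z axis and vertical above 0.25 rad).
It also fails if it takes over 42 s, if anything falls off the work surface, if the arm or the gripper's body presses on something with over 40 N, if the wrist force passes 120 N, or if a joint passes its speed limit or range.

ROBOT

A 6-joint arm with a two-finger parallel gripper is mounted at the origin on a cart in front of the work surface, level with it; the furniture and walls round the work are solid. World frame = base frame: x ahead of the robot, y to its left, z up, the work surface at z = 0. Lengths are in mm, angles in rad, forces in N, time in s.
With the tool pointing down it reaches from about 400 to 925 mm from the base axis. Payload 12.5 kg.
Tool frame: the origin (TCP) lies at the very end of the fingers, on their centre line; the grasp point (between the pads) lies 19 mm behind it (env.tcp_to_grasp is the distance from the TCP to the grasp point, in mm); z points along the fingers, x is the direction in which the jaws open and shut, and the axes are right-handed (so a half turn about z gives the same grasp; the last joint's range is limited). The gripper opens to 95 mm and grips with 3 to 60 N. Pads are 20 mm wide; open, the fingers measure 119 mm over their backs; the gripper's body (75 mm by 180 mm) begins 59 mm behind the grasp point.
Start: joints at [1.219, 0.491, 1.559, -0, 1.092, -0.106], TCP at [152.064, 606.237, 214.661] pointing down, gripper open.
Joint ranges: [-3.1, 3.1], [-0.84, 2.19], [0.05, 2.79], [-1.13, 4.28], [0.06, 2.93], [-2.69, 2.69]. Speed limits (rad/s): [2.22, 2.22, 2.79, 3.14, 3.14, 3.14].

INTERFACE

Orientations are given as [roll, pitch, yaw] about the fixed x, y, z axes, in that order (R = Rz(yaw) Ry(pitch) Rx(roll)).
In Python, from cell import env, vision, job gives the robot as it stands.
- The arm moves only by the shell command python3 -m pendant 'ROWS' [OPENING]. ROWS is JSON, a list of rows, each a list of 4 numbers: the shift along the tool's x, y, z in mm, then the turn about the tool's z in degrees. In form: [[tx, ty, tz, turn], ...]. A call has 1 to 8 rows; each row is the pose to reach, as a shift and turn from the pose measured when the call began, along the tool's axes at that moment; what a row does not reach only later rows make up. A row lasts 1/8 s, in which the tool goes at most 62.5 mm and 10.7 degrees, less where a joint would pass 70% of its speed; a pose out of reach is approached as far as the arm can. A call with a gripper value outside its range is refused whole. OPENING is the closure, from 0 (fully open) to 1 (shut), set as the call begins (- or left out, the last holds). The fingers move at their own pace and stop on an object; the grip force is fixed at half the most. Time passes only in rows, so rows that repeat a pose let the fingers close. It gives the time, the measured TCP pose, the force and the opening at its end, in the units of the state.
- env.state(): the state, without advancing time (a new reading comes with each control period).
- vision.read_camera(name): name is "side" or "top"; returns a dict with "pixels" (384x512x3 uint8, red, green, blue), "intrinsics" (3x3 intrinsics, pixels), "R" (3x3) and "t" (3): a world point X has camera coordinates R X + t. Camera axes: x right, y down, z forward; pixel columns grow to the right and rows downward; lengths in mm; the calibration is good to about 2 mm. A picture is of the moment at which its call begins. There is no depth.
- job.job_done(): hands the job in, once; it reports no verdict.
Trained networks look in a picture, given as the dict that the camera call returned (one of the last four; its "shot" number tells which), for a name from the list of things; names that differ only in an ending like _2 or _b are one class to them, and where a whole thing is asked for, a point or a joint stands for the part that bears it (a point fixed in the world has none). Each returns a list of dicts, best first, with "confidence" (0 to 1); they miss things now and then, are a little off and sometimes report something else, mostly with a low value. They report only what shows in the picture. A call takes as long as a camera call. They do not tell look-alikes from the thing itself.
- vision.find_in(picture, query): "at" ([x, y, z] in mm, in the coordinates of the camera as it stood for that picture, good to about 4 mm: the middle of the surface that is visible of it).
- vision.regions_of(picture, query): "pixels" (384x512 bool, what is visible of it).
The state is a dict: "t": time; "joints": joint angles; "qvel": joint speeds; "tau": joint torques, N m; "eef_pos": TCP position; "tcp_rot": TCP orientation; "ft_force": force on the tool from outside, world axes, zero at the start; "moment": the same for the moment, N m; "opening": opening from 0.0 (shut) to 1.0 (fully open).
Only numpy, scipy, OpenCV 4.12 (cv2) and the standard library are available. Lean on these libraries where they do the work, as an engineer would, in place of code of your own. Each camera call takes 0.05 s, during which the arm holds its last target.

## Working session

There is one attempt and no reset: what is moved stays moved. The work goes in short steps, Python scripts to look and compute and a shell command to move; the robot and the scene stay as the last step left them, time stands still between calls to the robot, and variables do not carry over. Pictures are saved under pics/ and viewed, and the job is handed in when it is done.

```bash
mkdir -p pics; ls; python3 - <<'E'
from cell import env, vision, job
import cv2
print(env.state())
for n in ("side","top"):
    p=vision.read_camera(n); cv2.imwrite(f"pics/{n}0.png",p["pixels"][:,:,::-1])
    print(n,p["intrinsics"],p["R"],p["t"],p["shot"])
    for q in ["index_base","swing_arm","index_pin","ring","test_holder","paste_tin","rotor","spool_valve"]:
        for d in vision.find_in(p,q)[:4]:
            w=p["R"].T@(d["at"]-p["t"]) 
            print(n,q,round(d["confidence"],2),w.round(0))
E
```

```text
pics
{'t': 0.0, 'joints': array([ 1.21936819e+00,  4.91559527e-01,  1.55948059e+00,  2.53376366e-05,
        1.09167097e+00, -1.05587989e-01]), 'qvel': array([-1.75008814e-03,  8.84028022e-05, -2.14510768e-03,  2.05295033e-04,
       -3.88768546e-05, -9.35188307e-04]), 'tau': array([ 2.73969294e-03, -6.12640858e+01, -2.58177280e+01,  6.92416308e-02,
        4.82005463e-02, -1.11957745e-04]), 'eef_pos': array([151.98487756, 605.98009065, 214.05104062]), 'tcp_rot': array([-3.14145243e+00,  1.10983296e-03,  1.32494456e+00]), 'ft_force': array([0.61812251, 0.668962  , 0.04991731]), 'moment': array([0.05483278, 0.0074531 , 0.08391337]), 'opening': 0.9994263538906603}
side [[468.69732912   0.         255.716376  ]
 [  0.         468.69732912 190.19143248]
 [  0.           0.           1.        ]] [[-0.88232644 -0.47056251  0.00842449]
 [-0.37023615  0.68293631 -0.62970087]
 [ 0.29056023 -0.55872078 -0.77679202]] [370.55282836 500.81535738 577.92704221] 1
side index_base 0.86 [ 539. -317.   25.]
side swing_arm 0.87 [ 538. -315.   48.]
side index_pin 0.74 [ 513. -363.   95.]
side index_pin 
[... 323 characters left out ...]
.         255.58798016]
 [  0.         387.63285226 191.32796574]
 [  0.           0.           1.        ]] [[-0.01636215 -0.99986181 -0.00293857]
 [-0.99791461  0.01651368 -0.06239975]
 [ 0.06243965  0.00191145 -0.99804691]] [-320.33379326  595.20623324  891.39415873] 2
top index_base 0.94 [ 545. -332.   28.]
top swing_arm 0.61 [ 543. -322.   48.]
top index_pin 0.68 [ 519. -365.   97.]
top ring 0.6 [ 519. -369.  100.]
top test_holder 0.7 [ 500. -224.   13.]
top test_holder 0.67 [ 770. -332.   16.]
top test_holder 0.42 [ 430. -441.   11.]
top paste_tin 0.67 [ 654. -307.   40.]
top rotor 0.69 [ 632. -218.   33.]
top spool_valve 0.5 [ 436. -228.    8.]
top spool_valve 0.29 [ 515. -369.  103.]
```

View pics/side0.png

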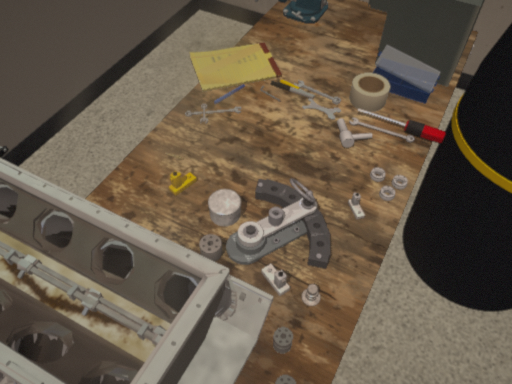

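View pics/top0.png

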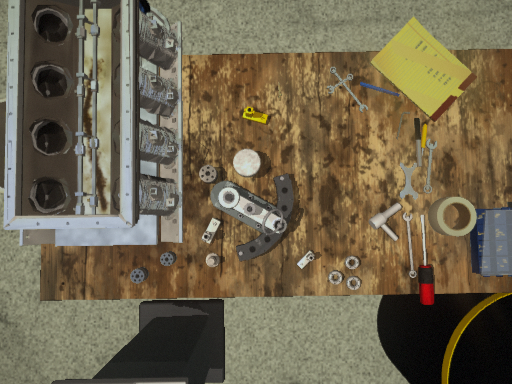

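```bash
python3 - <<'E'
import cv2
t=cv2.imread('pics/top0.png')[110:290,200:400]; cv2.imwrite('pics/topc.png',cv2.resize(t,(667,600),interpolation=cv2.INTER_CUBIC))
s=cv2.imread('pics/side0.png')[110:300,150:390]; cv2.imwrite('pics/sidec.png',cv2.resize(s,(758,600),interpolation=cv2.INTER_CUBIC))
E
```

```text
(no output)
```

View pics/topc.png

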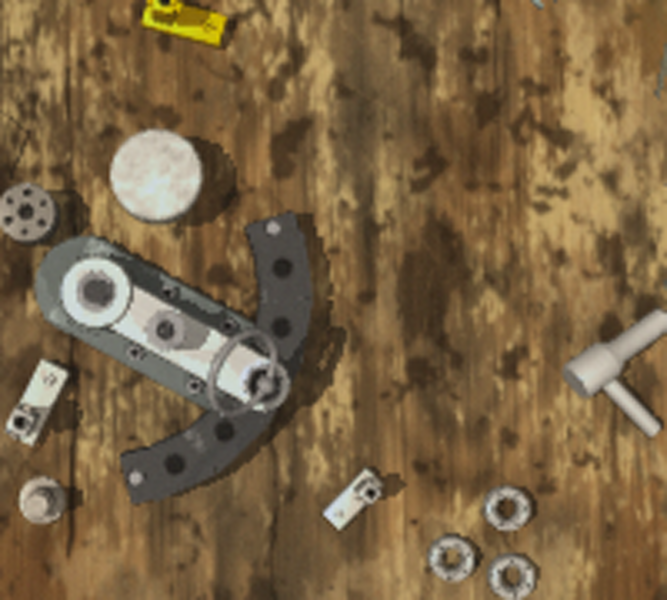

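View pics/sidec.png

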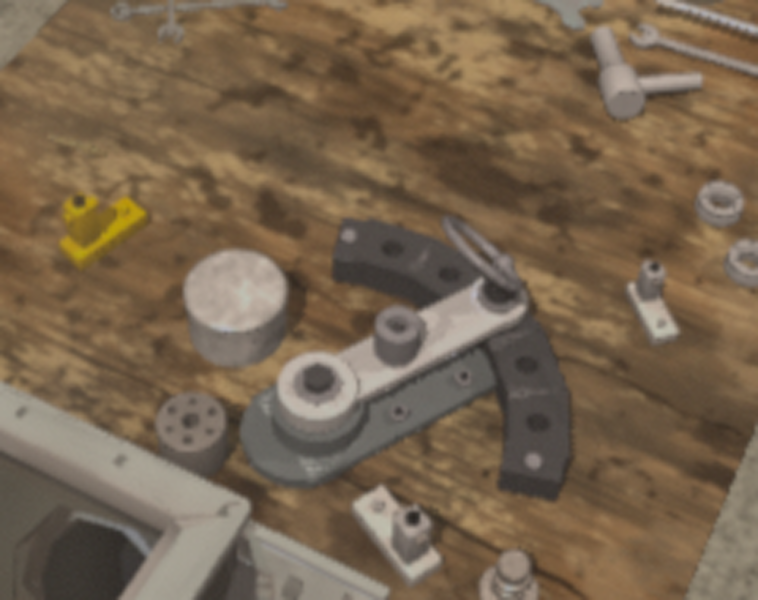

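The top crop shows the arc with free holes at crop pixels (283,267), (281,327), (225,430) and (175,463). The ring is at about (250,372), the tin at (156,175), the rotor at (27,212) and the spool at (42,500).

There are three holder candidates in the top image:
- Yellow holder at (256,115): excluded by its colour.
- Light holder at (212,230), beside the pivot.
- Light holder at (306,259), out near the arc.

The one at (212,230) is larger and stands beside the pivot, opposite the tin. I'll fit the base pose and compare the sizes.

```bash
cat > h.py <<'E'
import numpy as np
from cell import env, vision, job
import cv2
from scipy.optimize import least_squares
def proj(p,X):
    c=p["R"]@np.asarray(X,float)+p["t"]; k=p["intrinsics"]@c; return k[:2]/k[2]
def ray(p,uv,z):
    d=p["R"].T@np.linalg.inv(p["intrinsics"])@np.array([uv[0],uv[1],1.]); c=-p["R"].T@p["t"]
    return c+d*(z-c[2])/d[2]
E
python3 - <<'E'
from h import *
top=vision.read_camera("top"); side=vision.read_camera("side")
for p in(top,side): print("cam",(-p["R"].T@p["t"]).round())
def off(l,s,o): return [np.array(a)/s+np.array(o)-0.35 for a in l]
T=off([(283,267),(281,327),(225,430),(175,463)],3.333,(200,110))
S=off([(393,248),(450,274),(527,365),(538,422)],3.158,(150,110))
A=[-.64,-.32,.32,.64]   # sign guess tried both
def model(v,a,r=130,z=26):
    x,y,th=v; return np.array([x-r*np.cos(th+a),y-r*np.sin(th+a),z])
for nm,use in (("top",[(top,T)]),("side",[(side,S)]),("both",[(top,T),(side,S)])):
    best=None
    for sg in(1,-1):
        f=lambda v:np.concatenate([proj(p,model(v,sg*a))-q for p,L in use for a,q in zip(A,L)])
        r=least_squares(f,[570,-260,1.05])
        if best is None or r.cost<best[0]: best=(r.cost,sg,r.x,r.fun.round(1))
    print(nm,best)
v=best[2]
np.save("base.npy",v)
x,y,th=v; ex=np.array([np.cos(th),np.sin(th),0]); ey=np.array([-np.sin(th),np.cos(th),0])
pin=model(v,0)
print("pin",pin.round(1),"ringc",(pin+18*ex+[0,0,69]).round(1))
for n,w in dict(h1=(496,-219),h2=(431,-443),hy=(768,-326),tin=(651,-303),rot=(630,-214),spool=(432,-224)).items():
    d=np.array([*w,0])-[x,y,0]; print(n,(d@ex).round(),(d@ey).round())
# ring overlay check
im=top["pixels"][:,:,::-1].copy(); im2=side["pixels"][:,:,::-1].copy()
outs=[]
for p,img,b in((top,im,(250,190,310,250)),(side,im2,(275,160,345,220))):
    big=cv2.resize(img[b[1]:b[3],b[0]:b[2]],None,fx=6,fy=6,interpolation=cv2.INTER_CUBIC)
    for t in np.linspace(0,2*np.pi,40):
        X=pin+[0,0,69]+18*ex+28*(np.cos(t)*ey+np.sin(t)*(ex*.643+np.array([0,0,.766])))
        u=(proj(p,X)-b[:2]+.5)*6; cv2.circle(big,tuple(int(i) for i in u),1,(0,0,255),-1)
    outs.append(cv2.resize(big,(390,360)))
cv2.imwrite("pics/ring.png",np.hstack(outs))
ar=[]
for p in(top,):
    for d in vision.regions_of(p,"test_holder"):
        m=d["pixels"]; yy,xx=np.nonzero(m); print("holder px",xx.mean().round(),yy.mean().round(),m.sum(),cv2.minAreaRect(np.c_[xx,yy].astype(np.float32))[1],d["confidence"])
print(env.state()["t"])
E
```

```text
cam [ 533. -332.  926.]
cam [344. 155. 761.]
top (np.float64(0.029748640496531125), -1, array([ 576.47049505, -268.2874459 ,    1.04871413]), array([-0.1,  0.1,  0.2, -0.1, -0.1, -0. , -0. ,  0.1]))
side (np.float64(0.034940011690610714), -1, array([ 574.3926163 , -266.91988588,    1.04577723]), array([-0. , -0.1, -0. , -0. ,  0. , -0.1,  0. ,  0.2]))
both (np.float64(1.631444887083334), -1, array([ 575.32023911, -267.70586606,    1.04699842]), array([-0.3,  0.7, -0.1,  0.5, -0.4,  0.6, -0.4,  0.6, -0.3, -0.5, -0.3,
       -0.5, -0.3, -0.7, -0.3, -0.4]))
pin [ 510.3 -380.3   26. ] ringc [ 519.3 -364.7   95. ]
h1 3.0 93.0
h2 -224.0 37.0
hy 46.0 -196.0
tin 7.0 -83.0
rot 74.0 -20.0
spool -34.0 146.0
holder px 211.0 231.0 232 (9.838699340820312, 25.043960571289062) 0.65
holder px 305.0 259.0 142 (7.77817440032959, 17.677669525146484) 0.59
1.05
```

```bash
python3 - <<'E'
import cv2,numpy as np
s=cv2.imread('pics/side0.png')
a=cv2.resize(s[255:315,250:330],(400,300),interpolation=cv2.INTER_CUBIC);b=cv2.resize(s[180:240,320:400],(400,300),interpolation=cv2.INTER_CUBIC)
cv2.imwrite('pics/holders.png',np.hstack([a,b]))
E
```

```text
(no output)
```

View pics/holders.png

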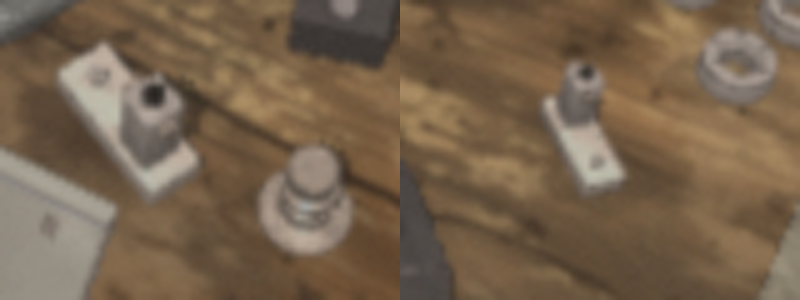

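View pics/ring.png

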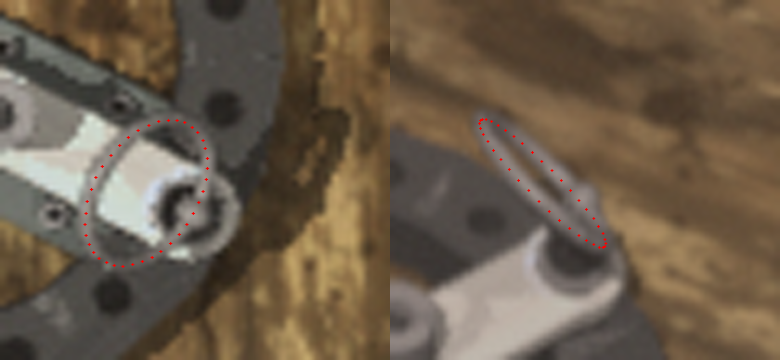

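The larger plain holder (25 px long against 18 px, not yellow) stands at base (3, +93). That is the +y side, so the target is −0.32 rad. The tin is at y=−83.

Next I'll check the engine block's height before travelling over it.

```bash
python3 - <<'E'
from h import *
top=vision.read_camera("top"); side=vision.read_camera("side")
def tri(ut,us):
    P=[p["intrinsics"]@np.c_[p["R"],p["t"]] for p in(top,side)]
    X=cv2.triangulatePoints(P[0],P[1],np.array(ut,float).reshape(2,1),np.array(us,float).reshape(2,1)); X=(X[:3]/X[3]).ravel()
    print(X.round(), (proj(top,X)-ut).round(1),(proj(side,X)-us).round(1))
tri((135,220),(226,268))   # rim corner?
tri((135,226),(226,268))
tri((280,225),(318,183))
b=cv2.imread('pics/side0.png')[150:384,0:300]; cv2.imwrite('pics/eng_s.png',cv2.resize(b,(769,600)))
b=cv2.imread('pics/top0.png')[0:384,0:240]; cv2.imwrite('pics/eng_t.png',cv2.resize(b,(375,600)))
E
```

```text
[ 526. -107.  204.] [0.6 1.3] [-1.3 -0.2]
[ 521. -106.  209.] [-0.8 -1.7] [1.7 0.2]
[ 504. -384.  105.] [1.5 4.1] [-3.5 -0.4]
```

View pics/eng_s.png

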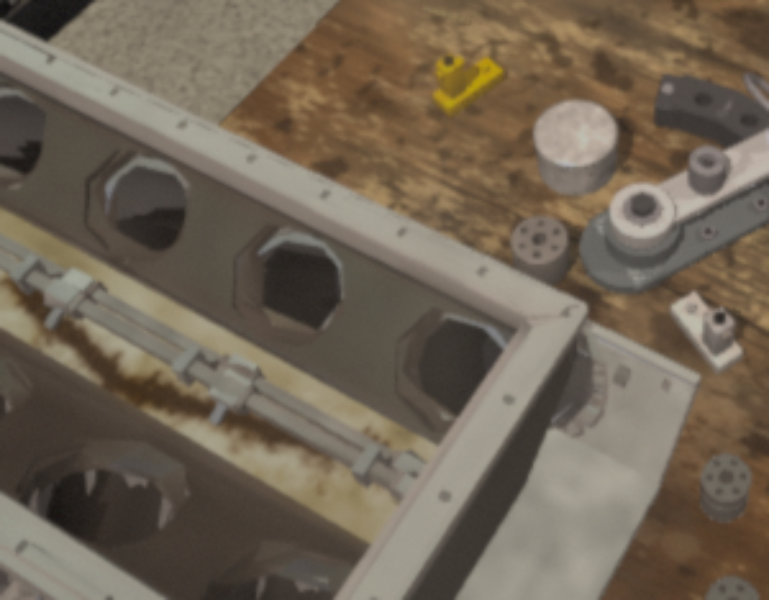

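View pics/eng_t.png

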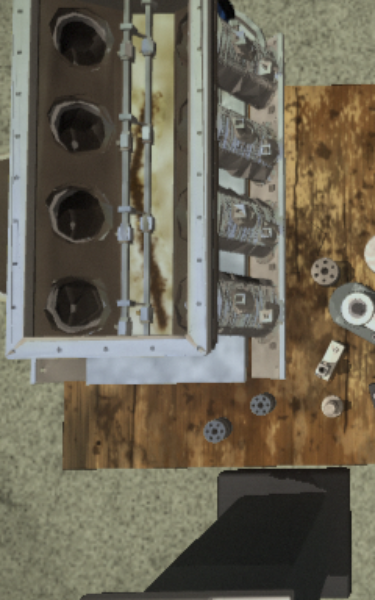

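Picture summary: the engine block's rim corner is at about (521,−107,207). The black box at the bottom of the top view is the robot's cart. I'll raise well above the block, close the gripper, and find out how the tool behaves at the edge of its reach.

```bash
python3 -m pendant '[[0,0,-60,0],[0,0,-120,0],[0,0,-180,0],[0,0,-240,0],[0,0,-300,0]]' 1
```

```text
t: 1.78
eef_pos: [151.9, 605.7, 516.9]
tcp_rot: [3.142, -0.001, 1.325]
ft_force: [0.3, 0.3, 0.3]
opening: 0.534
```

```bash
python3 -m pendant '[[-12,54,0,0],[-24,108,0,0],[-36,162,-10,0],[-48,216,-40,0],[-60,270,-70,0],[-60,270,-130,0],[-60,270,-190,0],[-60,270,-250,0]]'; python3 -c "
from h import *
print(env.state()['joints'].round(3))"
```

```text
t: 2.78
eef_pos: [389.3, 469.1, 718.4]
tcp_rot: [3.139, -0.007, 1.324]
ft_force: [12.3, 15.3, 58.5]
opening: 0.003
[ 0.769  0.588  0.047  0.003  2.499 -0.553]
```

The elbow is at its end stop, so I'll back off.

```bash
python3 -m pendant '[[0,0,30,0],[0,0,60,0],[0,0,60,0]]'; python3 -c "
from h import *
s=env.state();print(s['joints'].round(4),s['tcp_rot'].round(4), s['ft_force'])"
```

```text
t: 3.15
eef_pos: [389.1, 468.9, 655.1]
tcp_rot: [-3.139, 0.001, 1.324]
ft_force: [-0.3, -0.9, 0.6]
opening: 0.007
[ 7.6920e-01  4.2600e-01  5.4660e-01  1.9000e-03  2.1715e+00 -5.5410e-01] [-3.1390e+00  1.2000e-03  1.3244e+00] [-0.31994805 -0.91566359  0.59201888]
```

```bash
python3 -c "
from h import *
from scipy.spatial.transform import Rotation as Rn
s=env.state();R=Rn.from_euler('xyz',s['tcp_rot']).as_matrix()
print((R.T@(np.array([450,0,450])-s['eef_pos'])).round(), (R.T@(np.array([450,-400,300])-s['eef_pos'])).round())"
```

```text
[-440.  174.  205.] [-827.  272.  355.]
```

```bash
python3 -m pendant '[[-56,22,15,0],[-112,44,40,0],[-168,66,65,0],[-224,88,90,0],[-280,110,115,0],[-336,132,140,0],[-392,154,165,0],[-440,174,190,0]]' && python3 -m pendant '[[-56,14,-5,0],[-112,28,-5,0],[-168,42,0,0],[-224,56,5,0],[-280,70,15,0],[-336,84,30,0],[-386,98,60,0],[-386,98,90,0]]'; python3 - <<'E'
from h import *
s=env.state();print(s['joints'].round(3))
for n in("top","side"):
    p=vision.read_camera(n);cv2.imwrite(f"pics/{n}1.png",cv2.resize(p["pixels"][:,:,::-1],(800,600)))
E
```

```text
t: 4.15
eef_pos: [451.3, 8.1, 474.3]
tcp_rot: [3.137, 0.0, 1.324]
ft_force: [1.1, 0.8, -0.7]
opening: 0.003
t: 5.15
eef_pos: [454.5, -396.1, 386.7]
tcp_rot: [3.133, 0.003, 1.321]
ft_force: [-0.1, -0.2, 0.1]
opening: 0.003
[-8.270e-01  3.370e-01  1.354e+00  2.000e-03  1.441e+00 -2.149e+00]
```

View pics/side1.png

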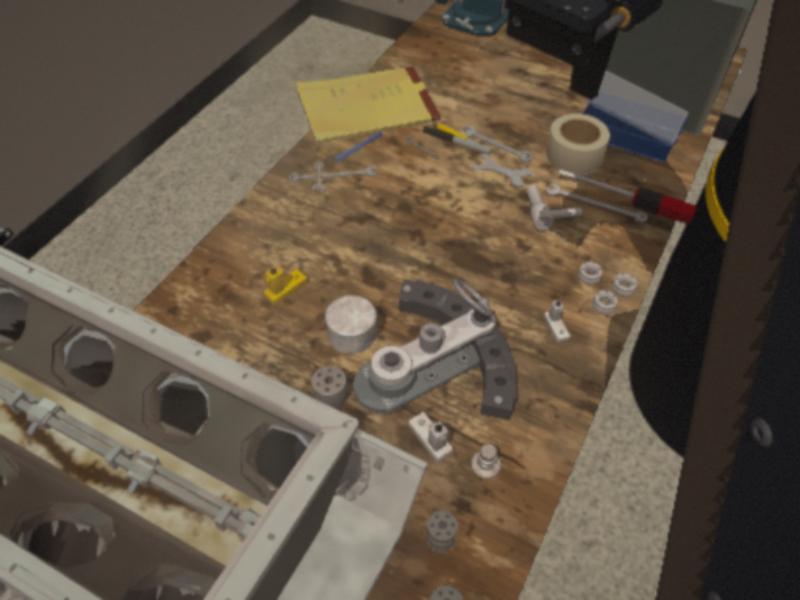

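View pics/top1.png

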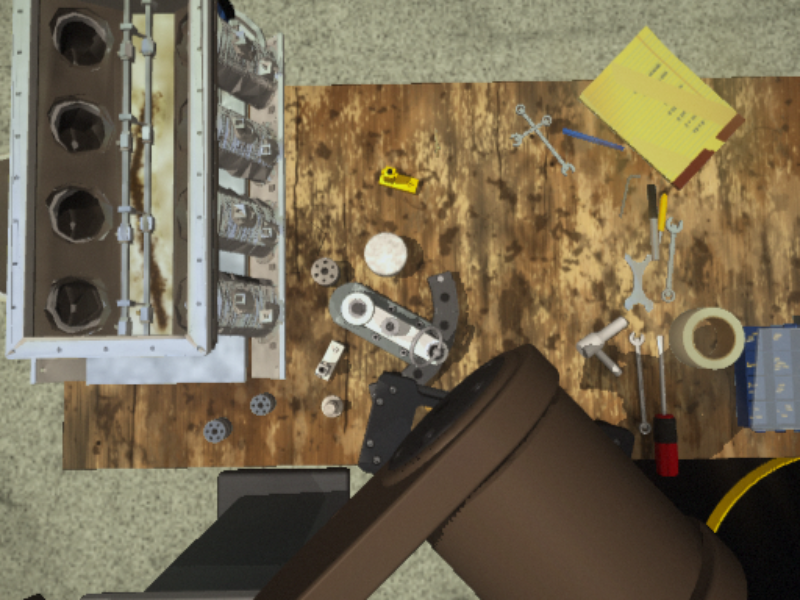

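The pictures show the gripper arriving over the bench: a black body at about (590,40) in the side view, with the objects undisturbed. I'm turning the closed gripper so the jaw axis lies along the ring's y, and moving over the ring.

```bash
cat > go.py <<'E'
import sys
from h import *
from scipy.spatial.transform import Rotation as Rn
def rel(x,y,z,yaw=None):
    s=env.state();R=Rn.from_euler('xyz',s['tcp_rot']).as_matrix()
    print("shift",(R.T@(np.array([x,y,z])-s['eef_pos'])).round(1), "turn" , None if yaw is None else round(-np.degrees((yaw-s['tcp_rot'][2])),1),"z",R[:,2].round(4),"pos",s['eef_pos'].round(1),"f",s['ft_force'].round(1),"t",round(s['t'],2))
if __name__=="__main__": rel(*map(float,sys.argv[1:]))
E
python3 go.py 519.3 -364.7 180 -0.524
```

```text
shift [ 43.3  55.4 205.3] turn 105.8 z [ 0.0047 -0.0013 -1.    ] pos [ 454.  -392.8  385.1] f [ 0.   0.3 -0.6] t 5.25
```

```bash
python3 -m pendant '[[5,7,25,10],[10,14,50,20],[15,21,75,30],[20,28,100,40],[26,34,125,50],[32,41,150,60],[38,48,175,70],[43.3,55.4,205,80]]' && python3 -m pendant '[[0,0,0,9],[0,0,0,18],[0,0,0,26],[0,0,0,26]]' ; python3 go.py 519.3 -364.7 150 -0.524;  python3 - <<'E'
from h import *
ims=[]
for n,b in(("top",(220,150,340,260)),("side",(230,110,390,230))):
    p=vision.read_camera(n);im=p["pixels"][:,:,::-1].copy()
    s=env.state(); print(n,"tcp px",proj(p,s["eef_pos"]).round(1))
    x,y,th=np.load("base.npy"); ex=np.array([np.cos(th),np.sin(th),0]); ey=np.array([-np.sin(th),np.cos(th),0])
    c=np.array([x,y,95])-112*ex
    big=cv2.resize(im[b[1]:b[3],b[0]:b[2]],None,fx=5,fy=5,interpolation=cv2.INTER_CUBIC)
    X=[c,s["eef_pos"]]
    for Z in X:
        u=(proj(p,Z)-b[:2]+.5)*5; cv2.drawMarker(big,tuple(int(i) for i in u),(0,0,255),0,8,1)
    cv2.imwrite(f"pics/{n}2.png",big)
E
```

```text
t: 6.25
eef_pos: [523.1, -366.7, 183.7]
tcp_rot: [3.137, -0.01, -0.078]
ft_force: [-0.3, -0.7, 0.1]
opening: 0.004
t: 6.75
eef_pos: [525.7, -368.4, 186.8]
tcp_rot: [3.141, -0.017, -0.53]
ft_force: [-0.4, 0.1, 0.2]
opening: 0.006
shift [-8.   0.1 36.7] turn -0.4 z [ 0.014  -0.0093 -0.9999] pos [ 525.7 -368.4  186.8] f [-0.4  0.1  0.2] t 6.75
top tcp px [275.8 219.4]
side tcp px [304.4 153.8]
```

View pics/side2.png

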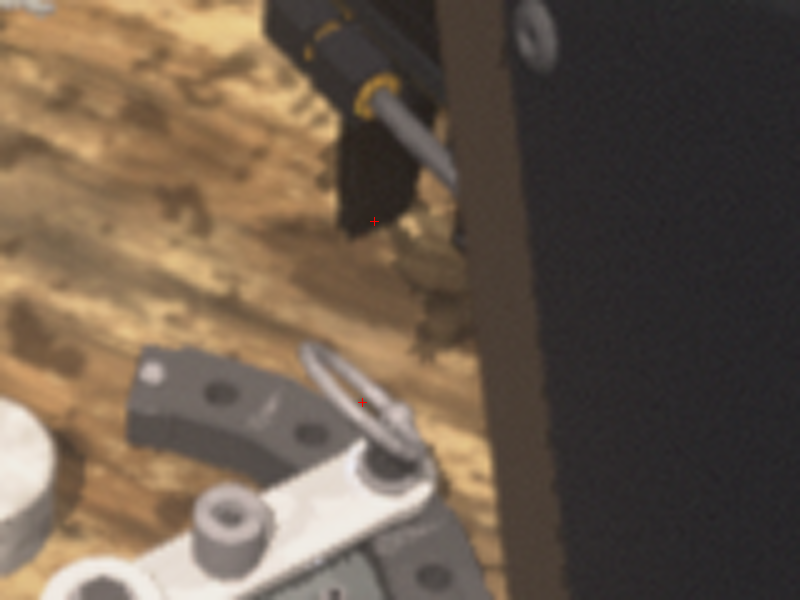

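View pics/top2.png

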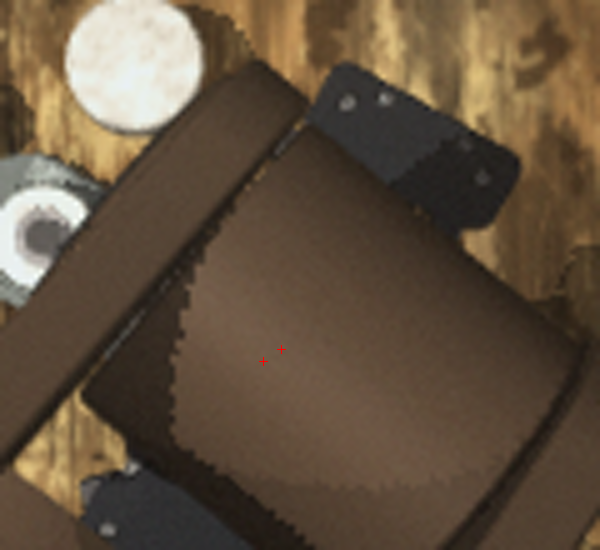

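The side crop shows the fingertip at (372,225), matching the TCP marker. The ring runs from (315,345) to (420,455), and its predicted centre is on target. I'm centring and descending to just above the ring.

```bash
python3 -m pendant '[[-8,0,25,0],[-8,0,50,0],[-8,0,50,0]]' ; python3 go.py 519.3 -364.7 85 -0.524;  python3 - <<'E'
from h import *
p=vision.read_camera("side");im=p["pixels"][:,:,::-1].copy();b=(260,130,350,220)
cv2.imwrite("pics/side3.png",cv2.resize(im[b[1]:b[3],b[0]:b[2]],None,fx=6.5,fy=6.5,interpolation=cv2.INTER_CUBIC))
E
```

```text
t: 7.22
eef_pos: [518.6, -364.1, 134.9]
tcp_rot: [3.141, -0.013, -0.526]
ft_force: [0.2, 0.6, 0.1]
opening: 0.004
shift [ 0.2  0.2 49.9] turn -0.1 z [ 0.0112 -0.0069 -0.9999] pos [ 518.6 -364.1  134.9] f [0.2 0.6 0.1] t 7.22
```

View pics/side3.png

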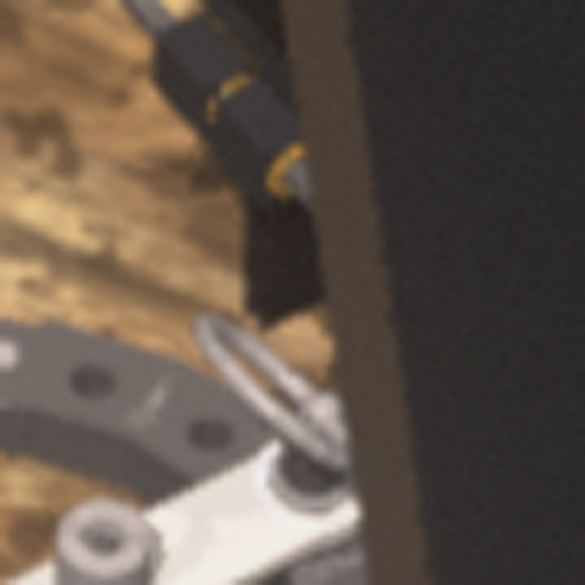

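```bash
python3 -m pendant '[[0,0,10,0],[0,0,18,0],[0,0,23,0],[0,0,27,0],[0,0,27,0]]'; python3 go.py 519.3 -364.7 85 -0.524
```

```text
t: 7.9
eef_pos: [519.3, -364.6, 108.8]
tcp_rot: [3.141, -0.014, -0.526]
ft_force: [0.1, -0.2, 0.1]
opening: 0.004
shift [-0.3  0.  23.8] turn -0.1 z [ 0.0122 -0.0078 -0.9999] pos [ 519.3 -364.6  108.8] f [ 0.1 -0.2  0.1] t 7.9
```

```bash
python3 -m pendant '[[0,0,6,0],[0,0,12,0],[0,0,17,0],[0,0,20,0],[0,0,22,0],[0,0,22,0]]'; python3 go.py 519.3 -364.7 85 -0.524;python3 - <<'E'
from h import *
p=vision.read_camera("side");im=p["pixels"][:,:,::-1].copy();b=(260,130,350,220)
cv2.imwrite("pics/side4.png",cv2.resize(im[b[1]:b[3],b[0]:b[2]],None,fx=6.5,fy=6.5,interpolation=cv2.INTER_CUBIC))
E
```

```text
t: 8.65
eef_pos: [519.5, -364.8, 86.7]
tcp_rot: [3.141, -0.014, -0.526]
ft_force: [-0.6, -0.2, 0.9]
opening: 0.007
shift [-0.3  0.   1.7] turn -0.1 z [ 0.0121 -0.0077 -0.9999] pos [ 519.5 -364.8   86.7] f [-0.6 -0.2  0.9] t 8.65
```

View pics/side4.png

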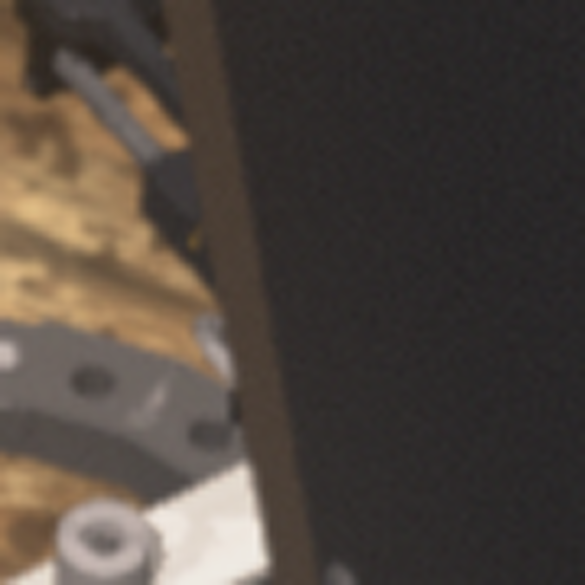

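No contact force, so the closed fingertips are inside the ring; the forearm now hides the side view. I'm pushing gently towards the pivot to find the ring's crown.

```bash
python3 -m pendant '[[0,-1,0,0],[0,-2,0,0],[0,-2,0,0]]'; python3 go.py 519.3 -364.7 85 -0.524; python3 -m pendant '[[0,-1,0,0],[0,-1,0,0]]';python3 go.py 519.3 -364.7 85 -0.524
```

```text
t: 9.07
eef_pos: [520.6, -363.3, 87.0]
tcp_rot: [3.141, -0.015, -0.526]
ft_force: [-0.8, -1.6, 0.7]
opening: 0.002
shift [-0.4  1.8  2. ] turn -0.1 z [ 0.0123 -0.0083 -0.9999] pos [ 520.6 -363.3   87. ] f [-0.8 -1.6  0.7] t 9.07
t: 9.32
eef_pos: [520.7, -363.0, 87.0]
tcp_rot: [3.14, -0.015, -0.526]
ft_force: [-2.7, -5.9, -0.2]
opening: 0.006
shift [-0.4  2.2  2. ] turn -0.1 z [ 0.012  -0.0091 -0.9999] pos [ 520.7 -363.    87. ] f [-2.7 -5.9 -0.2] t 9.32
```

```bash
python3 -m pendant '[[0,-1,0,0],[0,-1.5,0,0],[0,-1.5,0,0]]';python3 go.py 519.3 -364.7 85 -0.524
```

```text
t: 9.7
eef_pos: [520.9, -362.8, 87.0]
tcp_rot: [3.138, -0.015, -0.526]
ft_force: [-5.4, -9.1, -0.8]
opening: 0.004
shift [-0.4  2.4  2. ] turn -0.1 z [ 0.0113 -0.0105 -0.9999] pos [ 520.9 -362.8   87. ] f [-5.4 -9.1 -0.8] t 9.7
```

```bash
python3 -m pendant '[[0,-2,0,0],[0,-2.3,0,0],[0,-2.3,-1,0],[0,-2.3,-2,0],[0,-2.3,-3,0],[0,-2.3,-3,0]]';python3 go.py 519.3 -364.7 85 -0.524
```

```text
t: 10.45
eef_pos: [520.9, -362.5, 89.4]
tcp_rot: [3.136, -0.015, -0.526]
ft_force: [-7.1, -14.5, -6.2]
opening: 0.004
shift [-0.4  2.7  4.4] turn -0.1 z [ 0.0098 -0.0123 -0.9999] pos [ 520.9 -362.5   89.4] f [ -7.1 -14.5  -6.2] t 10.45
```

```bash
python3 -m pendant '[[0,-2.4,-2,0],[0,-2.4,-3,0],[0,-2.4,-4,0],[0,-2.4,-5,0],[0,-2.4,-5,0]]';python3 go.py 519.3 -364.7 85 -0.524
```

```text
t: 11.08
eef_pos: [520.8, -362.4, 93.8]
tcp_rot: [3.133, -0.014, -0.526]
ft_force: [-8.3, -15.5, -6.9]
opening: 0.003
shift [-0.3  2.7  8.8] turn -0.1 z [ 0.0081 -0.0144 -0.9999] pos [ 520.8 -362.4   93.8] f [ -8.3 -15.5  -6.9] t 11.07
```

The vertical force follows the spring curve (6.2 to 6.9 N), so the ring is coming up with the finger. Continuing the lift.

```bash
python3 -m pendant '[[0,-2.7,-1,0],[0,-2.8,-3,0],[0,-2.8,-4,0],[0,-2.8,-5,0],[0,-2.8,-5,0]]';python3 go.py 519.3 -364.7 85 -0.524; python3 -m pendant '[[0,-2.8,-1.5,0],[0,-2.8,-3,0],[0,-2.8,-4.5,0],[0,-2.8,-5.5,0],[0,-2.8,-5.5,0]]';python3 go.py 519.3 -364.7 85 -0.524
```

```text
t: 11.7
eef_pos: [520.8, -362.2, 98.1]
tcp_rot: [3.13, -0.014, -0.527]
ft_force: [-9.7, -18.2, -7.5]
opening: 0.009
shift [-0.2  2.7 13.1] turn -0.1 z [ 0.0061 -0.0169 -0.9998] pos [ 520.8 -362.2   98.1] f [ -9.7 -18.2  -7.5] t 11.7
t: 12.32
eef_pos: [520.6, -362.2, 102.8]
tcp_rot: [3.127, -0.013, -0.527]
ft_force: [-9.6, -18.3, -9.3]
opening: 0.003
shift [-0.1  2.6 17.9] turn -0.2 z [ 0.0039 -0.0196 -0.9998] pos [ 520.6 -362.2  102.8] f [ -9.6 -18.3  -9.3] t 12.32
```

```bash
python3 -m pendant '[[-2.1,-2.8,-1.5,1],[-4.3,-2.9,-1.5,2.3],[-6.4,-3,-1.5,3.5],[-8.5,-3.1,-1.5,4.6],[-10.7,-3.4,-1.5,5.8],[-12.8,-3.6,-1.5,6.9],[-12.8,-3.6,-1.5,6.9]]';python3 go.py 519.3 -364.7 85 -0.524
python3 - <<'E'
from h import *
for n in("side","top"):
    p=vision.read_camera(n);im=p["pixels"][:,:,::-1].copy();b=(200,120,380,255)
    cv2.imwrite(f"pics/{n}5.png",cv2.resize(im[b[1]:b[3],b[0]:b[2]],None,fx=4.4,fy=4.4,interpolation=cv2.INTER_CUBIC))
E
```

```text
t: 13.2
eef_pos: [509.1, -354.6, 103.1]
tcp_rot: [3.125, -0.013, -0.647]
ft_force: [-12.3, -17.1, -8.2]
opening: 0.007
shift [14.   1.6 18.3] turn -7.1 z [ 2.000e-04 -2.110e-02 -9.998e-01] pos [ 509.1 -354.6  103.1] f [-12.3 -17.1  -8.2] t 13.2
```

View pics/side5.png

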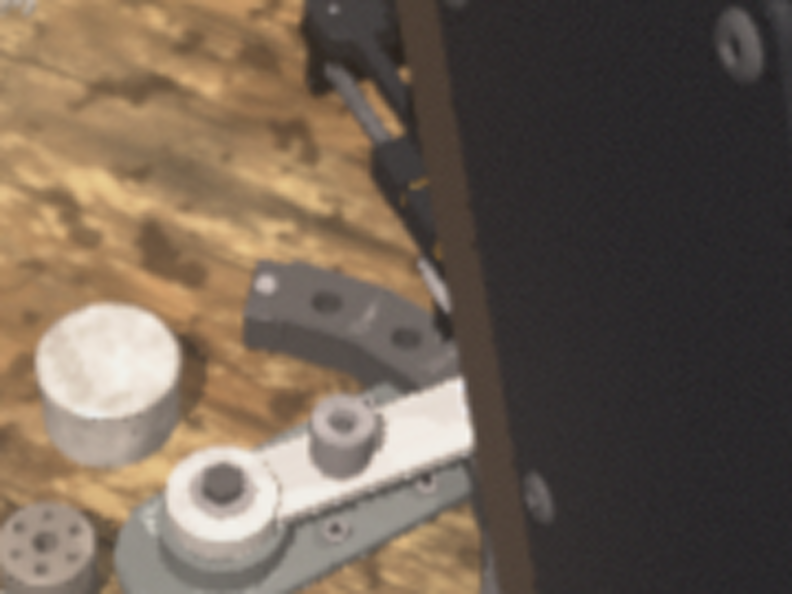

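View pics/top5.png

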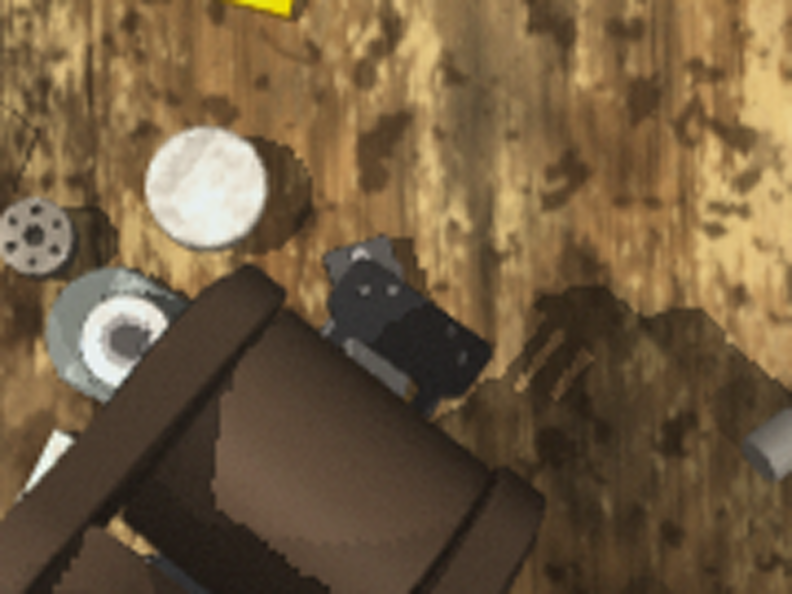

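The pictures show the aluminium arm rotated clear of its base plate towards the holder (about 0.13 rad), with everything else in place. Swinging the rest of the way.

```bash
python3 -m pendant '[[-2.6,-2.4,-1.3,1.4],[-5.3,-2.5,-1.3,2.9],[-8,-2.7,-1.3,4.3],[-10.6,-2.9,-1.3,5.7],[-13.2,-3.2,-1.3,7.2],[-15.9,-3.6,-1.3,8.6],[-18.5,-4,-1.3,10],[-19,-4.1,-1.3,10.3]]'
cat > ang.py <<'E'
from h import *
s=env.state(); x,y,th=np.load("base.npy"); r=np.array([x,y])-s['eef_pos'][:2]
a=np.arctan2(r[1],r[0]); f=s['ft_force']; e=np.array([np.cos(a),np.sin(a)]); l=np.array([-e[1],e[0]])
print("phi",round(a-th,4),"r",np.hypot(*r).round(1),"z",s['eef_pos'][2].round(1),"yawerr deg(turn)",np.degrees(s['tcp_rot'][2]-(a-np.pi/2)).round(1),"Frad",(f[:2]@e).round(1),"Flat(+y)",(f[:2]@l).round(1),"Fz",f[2].round(1),"t",round(s['t'],2))
E
python3 ang.py
```

```text
t: 14.3
eef_pos: [494.0, -340.8, 102.9]
tcp_rot: [3.124, -0.012, -0.827]
ft_force: [-13.4, -14.5, -8.7]
opening: 0.006
phi -0.3148 r 109.4 z 102.9 yawerr deg(turn) 0.6 Frad -19.6 Flat(+y) -1.8 Fz -8.7 t 14.3
```

At −0.315 rad by the fingertip. Easing off the push so the pin drops.

```bash
python3 -m pendant '[[-0.5,0,0,0],[-0.5,1.5,2,0],[-0.5,2.5,4,0],[-0.5,2.5,8,0]]'; python3 ang.py
```

```text
t: 14.8
eef_pos: [492.0, -342.2, 94.9]
tcp_rot: [3.124, -0.013, -0.827]
ft_force: [-0.5, -0.0, 0.2]
opening: 0.005
phi -0.317 r 111.8 z 94.9 yawerr deg(turn) 0.8 Frad -0.4 Flat(+y) 0.3 Fz 0.2 t 14.8
```

```bash
python3 -m pendant '[[0,0.5,-15,0],[0,0.5,-35,0],[0,0.5,-60,0],[0,0.5,-110,0],[0,0.5,-160,0],[0,0.5,-210,0],[0,0.5,-240,0]]'; python3 ang.py; python3 go.py 350 -420 340
```

```text
t: 15.68
eef_pos: [492.7, -337.3, 339.0]
tcp_rot: [3.125, -0.017, -0.827]
ft_force: [0.6, 0.9, -0.1]
opening: 0.001
phi -0.3469 r 108.0 z 339.0 yawerr deg(turn) 2.5 Frad 1.0 Flat(+y) 0.3 Fz -0.1 t 15.68
shift [-35.8 161.1   1. ] turn None z [-8.000e-04 -2.360e-02 -9.997e-01] pos [ 492.7 -337.3  339. ] f [ 0.6  0.9 -0.1] t 15.68
```

```bash
python3 go.py 410 -40 420
```

```text
shift [-273.4 -139.   -88. ] turn None z [-8.000e-04 -2.360e-02 -9.997e-01] pos [ 492.7 -337.3  339. ] f [ 0.6  0.9 -0.1] t 15.68
```

```bash
python3 -m pendant '[[-45,-23,-15,0],[-90,-46,-30,0],[-135,-70,-45,0],[-180,-93,-60,0],[-225,-115,-75,0],[-273,-139,-88,0],[-273,-139,-88,0]]'
python3 - <<'E'
from h import *
x,y,th0=np.load("base.npy")
for n,b in(("top",(200,160,330,270)),("side",(200,150,360,300))):
    p=vision.read_camera(n);im=p["pixels"][:,:,::-1].copy();k=5 if n=="top" else 4
    big=cv2.resize(im[b[1]:b[3],b[0]:b[2]],None,fx=k,fy=k,interpolation=cv2.INTER_CUBIC)
    th=th0-.32; ex=np.array([np.cos(th),np.sin(th),0]); ey=np.array([-np.sin(th),np.cos(th),0])
    for t in np.linspace(0,2*np.pi,40):
        X=np.array([x,y,95])-112*ex+28*(np.cos(t)*ey+np.sin(t)*(ex*.643+np.array([0,0,.766])))
        u=(proj(p,X)-b[:2]+.5)*k; cv2.circle(big,tuple(int(i) for i in u),1,(0,0,255),-1)
    cv2.imwrite(f"pics/{n}6.png",big)
    for q in["ring","test_holder","paste_tin","rotor","spool_valve"]:
        print(n,q,[((p["R"].T@(d["at"]-p["t"])).round().tolist(),round(d["confidence"],2)) for d in vision.find_in(p,q)[:3]])
E
```

```text
t: 16.55
eef_pos: [409.1, -37.7, 422.3]
tcp_rot: [3.128, -0.02, -0.823]
ft_force: [1.2, 0.0, -0.1]
opening: 0.006
top ring [([489.0, -346.0, 94.0], 0.66)]
top test_holder [([770.0, -332.0, 16.0], 0.69), ([497.0, -227.0, 13.0], 0.56), ([429.0, -443.0, 11.0], 0.53)]
top paste_tin [([653.0, -307.0, 39.0], 0.8)]
top rotor [([633.0, -222.0, 38.0], 0.74)]
top spool_valve [([432.0, -227.0, 4.0], 0.44)]
side ring []
side test_holder [([770.0, -324.0, 13.0], 0.69), ([495.0, -211.0, 10.0], 0.58)]
side paste_tin [([649.0, -301.0, 39.0], 0.91)]
side rotor [([628.0, -210.0, 34.0], 0.84)]
side spool_valve []
```

View pics/side6.png

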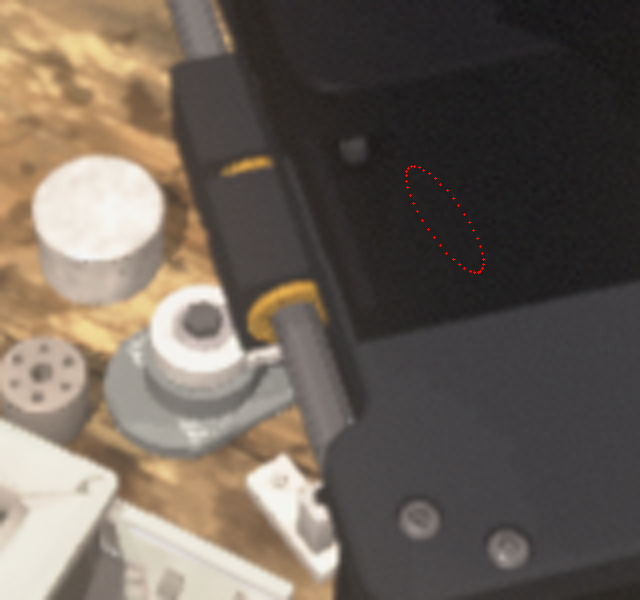

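View pics/top6.png

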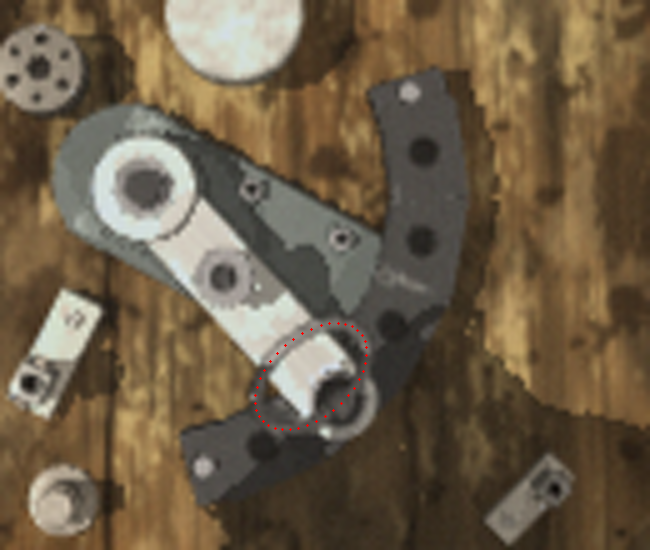

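The top view shows the arm lying over the hole next to the middle one on the holder's side. The middle hole is uncovered at (393,322) and the ring is on its predicted ellipse. The side view is blocked, so I'll move further off to check that the pin is home.

```bash
python3 -m pendant '[[-40,-40,-20,0],[-80,-80,-30,0],[-120,-120,-40,0],[-160,-160,-50,0],[-200,-200,-60,0],[-240,-240,-60,0],[-240,-240,-60,0]]'
python3 - <<'E'
from h import *
x,y,th0=np.load("base.npy")
ims=[]
for h in(0,13):
    p=vision.read_camera("side");b=(270,160,350,240);im=p["pixels"][:,:,::-1].copy();k=5
    big=cv2.resize(im[b[1]:b[3],b[0]:b[2]],None,fx=k,fy=k,interpolation=cv2.INTER_CUBIC)
    th=th0-.32; ex=np.array([np.cos(th),np.sin(th),0]); ey=np.array([-np.sin(th),np.cos(th),0])
    for t in np.linspace(0,2*np.pi,40):
        X=np.array([x,y,95+h])-112*ex+28*(np.cos(t)*ey+np.sin(t)*(ex*.643+np.array([0,0,.766])))
        u=(proj(p,X)-b[:2]+.5)*k; cv2.circle(big,tuple(int(i) for i in u),1,(0,0,255),-1)
    ims.append(big)
cv2.imwrite("pics/side7.png",np.hstack(ims))
for q in["test_holder","paste_tin","rotor","spool_valve"]:
        print(q,[((p["R"].T@(d["at"]-p["t"])).round().tolist(),round(d["confidence"],2)) for d in vision.find_in(p,q)[:3]])
E
```

```text
t: 18.02
eef_pos: [424.5, 302.8, 470.6]
tcp_rot: [3.123, -0.016, -0.824]
ft_force: [-0.5, -0.9, -0.2]
opening: 0.005
test_holder [([769.0, -321.0, 14.0], 0.89), ([488.0, -214.0, 10.0], 0.86), ([430.0, -446.0, 10.0], 0.64)]
paste_tin [([646.0, -298.0, 42.0], 0.62), ([487.0, -341.0, 99.0], 0.2)]
rotor [([628.0, -211.0, 34.0], 0.93), ([540.0, -313.0, 28.0], 0.23)]
spool_valve [([427.0, -222.0, 11.0], 0.8)]
```

View pics/side7.png

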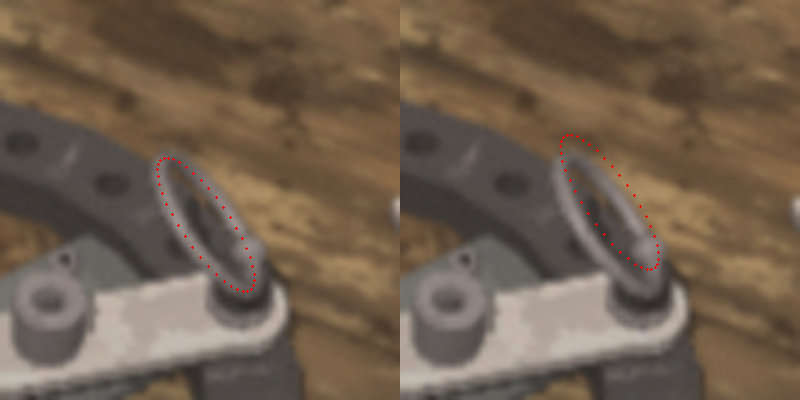

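The ring lies on the ellipse predicted for a homed pin at −0.32 rad (left), and clearly not on the 13 mm raised one (right). The loose things are where they started, so I'm handing in.

```bash
python3 -c "
from cell import env,job
print(env.state()['qvel'].round(3)); print(job.job_done())"
```

```text
[ 0.    -0.001 -0.003 -0.     0.001  0.002]
the job is handed in; nothing more can be done
None
```

The pin is home in the hole next to the middle one, on the test holder's side, with the arm at about −0.32 rad. I handed the job in at about 18 s; no verdict is reported.

**How it was done:** The moves keep the tool pointing straight down, so I could not slope a fingertip under the ring. I put the closed fingertips down inside the ring and pressed its crown towards the pivot. It was lifted about 16 mm on friction, not pinched. I then swung the arm towards the larger plain holder, away from the tin, eased off so the pin dropped, and withdrew upwards.

**Last checks:**
- **Lift:** during the lift the vertical force rose from 6 to 9 N, as the pin's spring should. The highest force I read at the tool was about 23 N, under the 30 N limit.
- **Arm and pin:** in both cameras the ring matches its predicted place at −0.32 rad. In the side view it matches the homed height and not 13 mm raised.
- **Loose things:** the holder, tin, rotor and spool are where they were, within the detector's scatter of up to about 8 mm.
- **Robot:** it is at rest, clear of everything.

**Not confirmed:** early on, while testing the reach in free air, the elbow read 0.047 rad against its listed limit of 0.05. The wrist force was about 62 N for a moment, under the 120 N limit. I backed off at once, but I can't tell whether that counts as passing the joint's range.

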